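Hold a brace side bar in the code reader

TASK

Press the black cover of the part-code reader down until it is fully home on its housing. Then take the blue side bar out of the wooden stand and lower it upright through the slot in the cover until its yellow line is level with the cover's top. Finish while still holding it there, steady and hanging from the gripper without forcing it against the slot, and leave the other bars and things where they are.

Things in the scene. Friction and masses are not known exactly. Their poses are not given: they have to be found in the camera images.
- blue_bar: blue side bar of a leg brace, the one to use: 150 mm long (its z axis), 24 mm wide (its y axis), 8 mm thick (its x axis), rivet holes and a 4 mm high yellow line all round it, centred 50 mm from the lower end; origin at the centre of the lower end face, z up along the bar; about 0.12 kg, loose, standing upright in one of the stand's pockets (which one varies)
- bar_tip (a point): centre of the lower end face of the blue bar; axes as the blue bar's
- bar_line (a point): centre of the blue bar at the height of its yellow line, 50 mm above its lower end; axes as the blue bar's
- steel_bar: bare silver side bar, to be left alone: 150 mm long (its z axis), 24 mm wide (its y axis), 8 mm thick (its x axis), rivet holes and a 4 mm high yellow line all round it, centred 50 mm from the lower end; origin at the centre of the lower end face, z up along the bar; about 0.12 kg, loose, standing upright in one of the stand's pockets (which one varies)
- black_bar: dark grey side bar, to be left alone: 150 mm long (its z axis), 24 mm wide (its y axis), 8 mm thick (its x axis), rivet holes and a 4 mm high yellow line all round it, centred 50 mm from the lower end; origin at the centre of the lower end face, z up along the bar; about 0.12 kg, loose, standing upright in one of the stand's pockets (which one varies)
- stand: light wooden block fixed to the bench, 50 (x) x 170 (y) x 40 (z) mm, origin at the centre of its underside; three pockets in a row along y at y = -55, 0 and +55 mm, each 10 (x) x 26 (y) mm, 35 mm deep (bottom 5 mm above the bench). Bars stand with their wide faces toward the stand's +-x: their tops 155 mm above the bench; grip one across its 8 mm and pull straight up
- reader: grey part-code reader box fixed to the bench, 130 (x) x 105 (y) mm, walls 85 mm high, origin at the centre of its underside, hollow, inner floor with a round glass window 10 mm above the bench. An orange band round the top of its walls shows while the cover is not home
- reader_cover (a joint): height in m of the reader's cover above its home position: 0 is fully home (cover top then 95 mm above the bench), up to 0.014. It starts 8 to 13 mm up, stays where it is left, moves straight down when pressed with about 6 N anywhere on top, and meets a hard stop at home; a push of 12 to 20 N is sure to seat it
- slot (a point): centre of the slot, level with the cover's top face, riding with it. Cover black, 140 (x) x 115 (y) x 10 mm, white frame round the slot. Slot 10 mm wide (x), 26 mm long (y), straight down, so 2 mm larger than the bar each way; a grey lead-in slope 4 mm deep widens its mouth by 3 mm a side. x across the slot, y along it, z up; 85 mm down to the inner floor when home
- press_pad (a point): centre of the top of a round rubber pad of 32 mm diameter, 2 mm proud of the cover, 45 mm from the slot toward the reader's -x; a good place to press (a second one lies as far on the +x side)
- thread_spool: spool of black thread, 42 mm diameter, 50 mm high, standing; origin at the centre of its underside; to be left alone
- screw_jar: glass jar with red lid, 66x62x83 mm; origin under its centre; to be left alone
- tube_clamp: white tube clamp, 42x52x34 mm; origin under its centre; to be left alone
Not all that is in view belongs to the job. What is shaped like the blue_bar but orange or red is not meant.

How it is judged:
By the outcome, as a careful person would: the job done as asked, in the order asked, and still so for the second after the job is handed in, while the arm keeps its last pose, push and grip.
It also fails if it takes over 61 s, if anything falls off the work surface, if the arm or the gripper's body presses on something with over 40 N, if the wrist force passes 120 N, or if a joint passes its speed limit or range.

ROBOT

A 6-joint arm with a two-finger parallel gripper is mounted at the origin on a cart in front of the work surface, level with it; the furniture and walls round the work are solid. World frame = base frame: x ahead of the robot, y to its left, z up, the work surface at z = 0. Lengths are in m, angles in rad, forces in N, time in s.
With the tool pointing down it reaches from about 0.375 to 0.925 m from the base axis. Payload 5.7 kg.
Tool frame: the origin (TCP) lies midway between the tips of the shut fingers; the grasp point (between the pads) lies 19 mm behind it; z points along the fingers, y is the line along which they close (so a half turn about z gives the same grasp; the last joint's range is limited). The gripper opens to 88 mm and grips with 3 to 60 N. Pads are 20 mm wide; open, the fingers measure 115 mm over their backs; the gripper's body (75 mm by 178 mm) begins 61 mm behind the grasp point.
Start: joints at [-1.417, 0.359, 1.51, -0, 1.272, -0.115], TCP at [0.159, -0.578, 0.223] pointing down, gripper open.
Joint ranges: [-2.97, 2.97], [-1.01, 2.36], [0.21, 2.38], [-0.96, 4.11], [0.2, 2.71], [-2.98, 2.98]. Speed limits (rad/s): [2.39, 2.39, 3.14, 3.14, 3.14, 3.14].

INTERFACE

Orientations are given as a unit quaternion [w, x, y, z].
In Python, from plant import r gives the robot as it stands.
- The arm moves only by the shell command python3 -m creep 'ROWS' [FORCE]. ROWS is JSON, a list of rows, each a list of 3 entries, a list of its own where there are three numbers: the gripper command: -1 is shut, 1 is fully open, values between are in proportion, then the shift along the tool's x, y, z in units of 40 mm (1.0 is 40 mm), then the turn, a rotation vector about the tool's x, y, z in units of 5 degrees (1.0 is 5 degrees). In form: [[jaw, [x, y, z], [ax, ay, az]], ...]. A call has 1 to 20 rows; each row shifts and turns the commanded pose from where the row before left it, along the tool's axes as they then stand; what a row does not reach is not made up. A row lasts 1/12 s, in which the tool goes at most 41.7 mm and 7.16 degrees, less where a joint would pass 70% of its speed; a pose out of reach is approached as far as the arm can. A call is refused whole if a number of a shift passes 1 or a number of a turn 1, either way. A call with a gripper value outside its range is refused whole. The fingers move at their own pace and stop on an object; FORCE is the grip in N (left out, the last holds). Time passes only in rows, so rows that do not move let the fingers close. It gives the time, the measured TCP pose, the force, the opening and the grip force at its end, in the units of the state.
- r.read_state(): the state, without advancing time (a new reading comes with each control period).
- r.snapshot(name): name is "scene" or "top" or "wrist"; returns a dict with "color" (480x640x3 uint8, blue, green, red), "intrinsics" (3x3 intrinsics, pixels), "world_from_camera" (4x4, takes a point from camera to world coordinates). Camera axes: x right, y down, z forward; pixel columns grow to the right and rows downward; lengths in m; the calibration is good to about 2 mm. A picture is of the moment at which its call begins. There is no depth.
- r.job_done(): hands the job in; it is judged then, once.
The state is a dict: "clock": time; "q": joint angles; "joint_vel": joint speeds; "joint_efforts": joint torques, N m; "position": TCP position; "eef_rot": TCP orientation; "contact_force": force on the tool from outside, world axes, zero at the start; "moment": the same for the moment, N m; "width": opening from 0.0 (shut) to 1.0 (fully open); "grasp_force": force on a finger pad.
Only numpy, scipy, OpenCV 4.12 (cv2) and the standard library are available. Lean on these libraries where they do the work, as an engineer would, in place of code of your own. Each camera call takes 0.05 s, during which the arm holds its last target. There are 200 camera calls.

## Working session

There is one attempt and no reset: what is moved stays moved. The work goes in short steps, Python scripts to look and compute and a shell command to move; the robot and the scene stay as the last step left them, time stands still between calls to the robot, and variables do not carry over. Pictures are saved under pics/ and viewed, at most 10 in all, crops included, and the job is handed in when it is done.

```bash
mkdir -p pics; ls; python3 - <<'E'
from plant import r
import cv2, numpy as np
np.set_printoptions(precision=4,suppress=True)
s=r.read_state();print(s)
for n in("scene","top"):
    d=r.snapshot(n);cv2.imwrite(f"pics/{n}0.png",d["color"]);print(n,d["intrinsics"],d["world_from_camera"])
E
```

```text
pics
{'clock': 0.0, 'q': array([-1.4171,  0.3595,  1.5114, -0.    ,  1.2725, -0.1151]), 'joint_vel': array([ 0.    , -0.0002,  0.0012,  0.0006, -0.0018, -0.0008]), 'joint_efforts': array([  0.0009, -51.5379, -27.0729,   0.0676,   0.0348,  -0.0001]), 'position': array([ 0.1592, -0.5778,  0.2218]), 'eef_rot': array([-0.0009,  0.991 ,  0.134 , -0.    ]), 'contact_force': array([ 1.1181, -0.5968,  0.2963]), 'moment': array([ 0.0085, -0.02  , -0.0291]), 'grasp_force': 0.0, 'width': 0.9985571802034401}
scene [[539.325    0.     320.8493]
 [  0.     539.325  235.5764]
 [  0.       0.       1.    ]] [[-0.7399 -0.4464  0.5033 -0.0456]
 [-0.6727  0.4841 -0.5596  0.6708]
 [ 0.0062 -0.7526 -0.6585  0.9357]
 [ 0.      0.      0.      1.    ]]
top [[552.1947   0.     313.9777]
 [  0.     552.1947 244.6005]
 [  0.       0.       1.    ]] [[-0.0062 -0.9936  0.1126  0.428 ]
 [-1.      0.0058 -0.004  -0.0368]
 [ 0.0034 -0.1126 -0.9936  1.2967]
 [ 0.      0.      0.      1.    ]]
```

View pics/scene0.png

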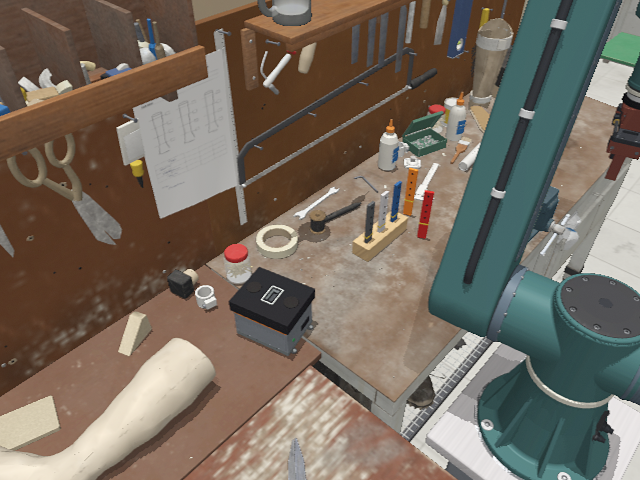

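View pics/top0.png

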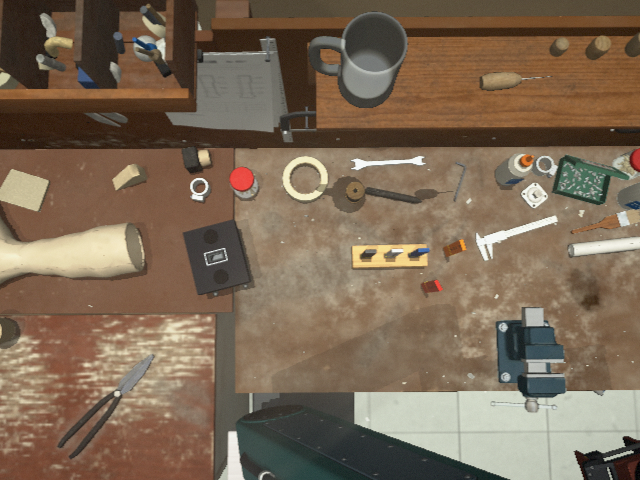

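The stand is at top (390,256) and holds black (368,254), silver (395,252) and blue (421,252). Orange (455,247) and red (431,286) stand outside it as decoys. The blue one in the stand fits the description. The reader is at (216,257), with its slot frame visible. I'll check both in an enlarged crop.

```bash
python3 - <<'E'
import cv2, numpy as np
t=cv2.imread("pics/top0.png");s=cv2.imread("pics/scene0.png")
f=lambda im,x,y:cv2.resize(im[y:y+75,x:x+100],(400,300),interpolation=cv2.INTER_CUBIC)
cv2.imwrite("pics/c1.png",np.vstack([np.hstack([f(t,350,220),f(t,168,222)]),np.hstack([f(s,345,175),f(s,225,260)])]))
E
```

```text
(no output)
```

View pics/c1.png

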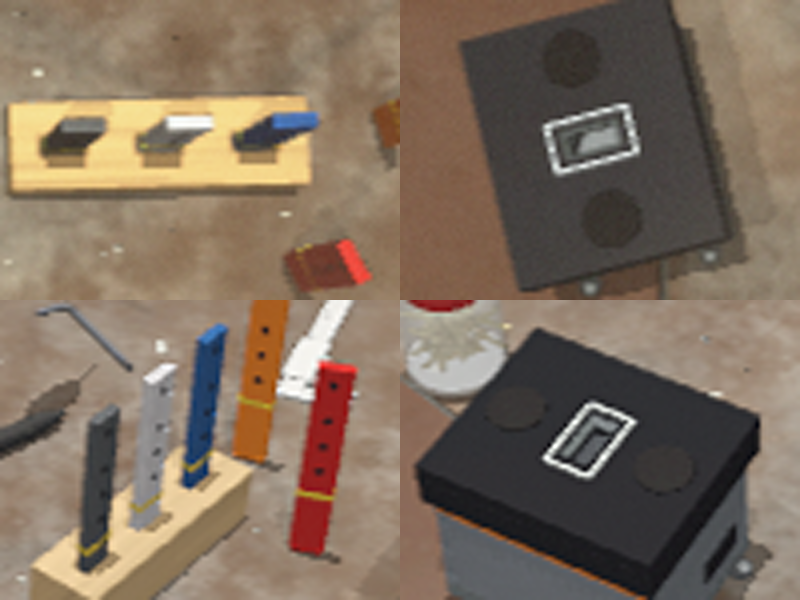

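Crop shows three bars in the stand, with blue in the image-right (-y) pocket at top ≈(423,250). The slot centre is at top (216,257), with pads at (210.5,236.5) and (220.8,276.8). The orange band shows, so the cover is up.

```bash
cat > h.py <<'E'
import numpy as np
from scipy.spatial.transform import Rotation as R
np.set_printoptions(precision=4,suppress=True)
def px(d,u,v,z):
    T=np.array(d["world_from_camera"]);ray=T[:3,:3]@np.linalg.solve(d["intrinsics"],[u,v,1.]);o=T[:3,3]
    return o+ray*(z-o[2])/ray[2]
def rot(s): w,x,y,z=s["eef_rot"]; return R.from_quat([x,y,z,w])
def yaw(s):
    y=rot(s).apply([0,1,0]); return np.degrees(np.arctan2(y[1],y[0]))
def shift(s,target):
    return rot(s).inv().apply(np.array(target)-s["position"])/.04
E
python3 - <<'E'
from h import *; from plant import r
t=r.snapshot("top"); c=r.snapshot("scene")
T=lambda x,y,z,o:px(t,o[0]+x/4,o[1]+y/4,z)
A=(350,220);B=(68,222)
print("blue top",T(292,122,.155,A),"steel",T(190,124,.155,A),"stand",[T(*p,.04,A) for p in((8,102),(308,96),(312,186),(10,192))])
sl=T(592,139,.105,B);p1=T(570,58,.107,B);p2=T(611,219,.107,B)
print("slot",sl,p1,p2,np.linalg.norm(p1-p2),np.degrees(np.arctan2(*(p1-p2)[1::-1])))
print("scene slot",px(c,225+(589-400)/4,260+(440-300)/4,.105),"scene blue top",px(c,345+216/4,175+(331-300)/4,.155))
s=r.read_state();print(s["position"],yaw(s),rot(s).as_matrix())
print(shift(s,[*p2[:2],.15]))
E
```

```text
blue top [ 0.5437 -0.2681  0.155 ] steel [ 0.5429 -0.215   0.155 ] stand [array([ 0.5678, -0.129 ,  0.04  ]), array([ 0.5702, -0.301 ,  0.04  ]), array([ 0.5186, -0.3018,  0.04  ]), array([ 0.5162, -0.1294,  0.04  ])]
slot [0.5378 0.1707 0.105 ] [0.5818 0.1829 0.107 ] [0.4943 0.1595 0.107 ] 0.09055613353348009 14.94448140223323
scene slot [0.5374 0.1719 0.105 ] scene blue top [ 0.5423 -0.2711  0.155 ]
[ 0.1593 -0.578   0.2221] -74.59623583064075 [[ 0.9641  0.2656 -0.0002]
 [ 0.2656 -0.9641  0.0011]
 [ 0.0001 -0.0011 -1.    ]]
[ 12.9723 -15.5496   1.8224]
```

```bash
python3 -m creep '[[-1,[0,0,-1],[0,0,-1]],[-1,[0,0,-1],[0,0,-1]],[-1,[0,0,0],[0,0,-1]],[-1,[0,0,0],[0,0,-1]],[-1,[0,0,0],[0,0,-1]],[-1,[0,0,0],[0,0,-1]],[-1,[0,0,0],[0,0,-1]],[-1,[0,0,0],[0,0,-1]],[-1,[0,0,0],[0,0,-1]],[-1,[0,0,0],[0,0,-1]],[-1,[0,0,0],[0,0,-1]],[-1,[0,0,0],[0,0,-1]],[-1,[0,0,0],[0,0,-1]],[-1,[0,0,0],[0,0,-1]],[-1,[0,0,0],[0,0,-1]],[-1,[0,0,0],[0,0,-1]],[-1,[0,0,0],[0,0,-1]],[-1,[0,0,0],[0,0,-1]]]' 10; python3 - <<'E'
from h import *; from plant import r
s=r.read_state();print(s["q"],s["position"],yaw(s),shift(s,[.4943,.1595,.15]))
E
```

```text
clock: 1.7
position: [0.1593, -0.5782, 0.3024]
eef_rot: [-0.0, 0.604, 0.797, 0.0]
contact_force: [-0.8, -1.0, 0.2]
width: 0.003
grasp_force: 0.0
[-1.4171  0.2996  1.3993 -0.      1.4433 -1.6902] [ 0.1593 -0.5782  0.3024] 15.649032587166733 [15.4983 13.0396  3.82  ]
```

```bash
python3 -m creep '[[-1,[0.775,0.65,0],[0,0,0]],[-1,[0.775,0.65,0],[0,0,0]],[-1,[0.775,0.65,0],[0,0,0]],[-1,[0.775,0.65,0],[0,0,0]],[-1,[0.775,0.65,0],[0,0,0]],[-1,[0.775,0.65,0],[0,0,0]],[-1,[0.775,0.65,0],[0,0,0]],[-1,[0.775,0.65,0],[0,0,0]],[-1,[0.775,0.65,0],[0,0,0]],[-1,[0.775,0.65,0],[0,0,0]],[-1,[0.775,0.65,0],[0,0,0]],[-1,[0.775,0.65,0],[0,0,0]],[-1,[0.775,0.65,0],[0,0,0]],[-1,[0.775,0.65,0],[0,0,0]],[-1,[0.775,0.65,0],[0,0,0]],[-1,[0.775,0.65,0],[0,0,0]],[-1,[0.775,0.65,0],[0,0,0]],[-1,[0.775,0.65,0],[0,0,0]],[-1,[0.775,0.65,0],[0,0,0]],[-1,[0.775,0.65,0],[0,0,0]]]'; python3 -m creep '[[-1,[0,0,0.7],[0,0,0]],[-1,[0,0,0.9],[0,0,0]],[-1,[0,0,0.9],[0,0,0]],[-1,[0,0,0.5],[0,0,0]],[-1,[0,0,0],[0,0,0]],[-1,[0,0,0],[0,0,0]]]'
python3 - <<'E'
from h import *; from plant import r
import cv2
s=r.read_state();print(s["position"],yaw(s),shift(s,[.4943,.1595,.15]),s["contact_force"])
d=r.snapshot("wrist");cv2.imwrite("pics/w1.png",d["color"]);print(d["world_from_camera"],d["intrinsics"])
E
```

```text
clock: 3.37
position: [0.4962, 0.1596, 0.3026]
eef_rot: [0.0, 0.606, 0.796, -0.0]
contact_force: [0.6, -0.2, -0.6]
width: 0.007
grasp_force: 0.0
clock: 3.87
position: [0.4951, 0.1573, 0.182]
eef_rot: [-0.001, 0.606, 0.795, -0.001]
contact_force: [0.8, -0.3, 0.1]
width: 0.004
grasp_force: 0.0
[0.4951 0.1573 0.182 ] 15.403962558039646 [ 0.0583 -0.0034  0.8004] [ 0.7678 -0.3471  0.0968]
[[ 0.964   0.2586  0.0619  0.4787]
 [ 0.2658 -0.9344 -0.237   0.2208]
 [-0.0035  0.2449 -0.9695  0.3449]
 [ 0.      0.      0.      1.    ]] [[330.7079   0.     323.4008]
 [  0.     330.7079 240.0989]
 [  0.       0.       1.    ]]
```

View pics/w1.png

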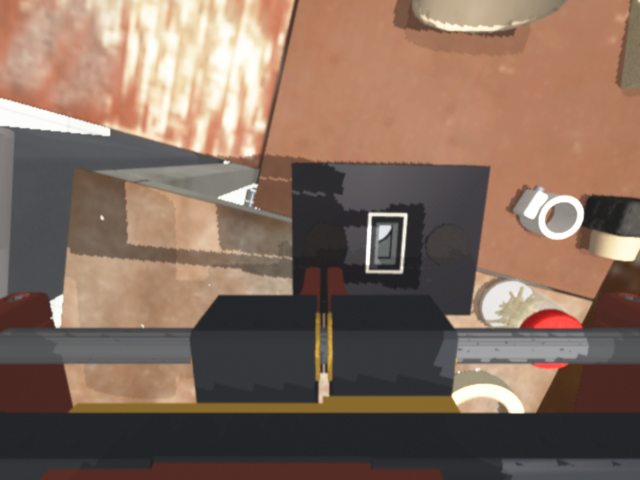

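The wrist view shows the slot at (386.5,242.5), the near pad at (326,242) and the far pad at (447,243). The white frame is nearly square to the image, so yaw is good.

```bash
python3 - <<'E'
from h import *; from plant import r
d=r.snapshot("wrist");s=r.read_state()
a,b,c=px(d,386.5,242.5,.105),px(d,326,242,.107),px(d,447,243,.107)
print(a,b,c,np.linalg.norm(b-c),np.degrees(np.arctan2(*(c-b)[1::-1])))
tl,tr,br,bl=[px(d,*p,.105) for p in((369,213),(407,214),(404,272),(366,272))]
e=(tl+tr-bl-br);print("slot y yaw",np.degrees(np.arctan2(e[1],e[0]))-90,(tl+tr+br+bl)/4)
print(shift(s,b))
E
```

```text
[0.542  0.1728 0.105 ] [0.4978 0.1616 0.107 ] [0.5853 0.1849 0.107 ] 0.09050923569383133 14.923987845198612
slot y yaw 15.241195026027071 [0.5422 0.1722 0.105 ]
[0.0935 0.0345 1.9311]
```

```bash
python3 -m creep '[[-1,[0.05,0.02,0.6],[0,0,0]],[-1,[0.05,0.02,0.6],[0,0,0]],[-1,[0,0,0.4],[0,0,0]],[-1,[0,0,0.05],[0,0,0]],[-1,[0,0,0.05],[0,0,0]],[-1,[0,0,0.05],[0,0,0]],[-1,[0,0,0.05],[0,0,0]],[-1,[0,0,0.05],[0,0,0]],[-1,[0,0,0],[0,0,0]],[-1,[0,0,0],[0,0,0]]]'; python3 -m creep '[[-1,[0,0,0.05],[0,0,0]],[-1,[0,0,0.05],[0,0,0]],[-1,[0,0,0.05],[0,0,0]],[-1,[0,0,0],[0,0,0]],[-1,[0,0,0],[0,0,0]]]'
```

```text
clock: 4.8
position: [0.4967, 0.1617, 0.1091]
eef_rot: [0.0, 0.606, 0.795, 0.0]
contact_force: [-0.5, 0.0, 0.3]
width: 0.009
grasp_force: 0.0
clock: 5.22
position: [0.497, 0.1618, 0.103]
eef_rot: [0.0, 0.606, 0.795, 0.0]
contact_force: [-0.8, 0.5, 3.4]
width: 0.006
grasp_force: 1.5
```

Contact is starting, so I continue in small steps.

```bash
python3 -m creep '[[-1,[0,0,0.05],[0,0,0]],[-1,[0,0,0.05],[0,0,0]],[-1,[0,0,0.05],[0,0,0]],[-1,[0,0,0],[0,0,0]],[-1,[0,0,0],[0,0,0]]]';python3 -m creep '[[-1,[0,0,0.025],[0,0,0]],[-1,[0,0,0],[0,0,0]],[-1,[0,0,0],[0,0,0]]]'
```

```text
clock: 5.63
position: [0.4969, 0.1618, 0.0973]
eef_rot: [0.0, 0.606, 0.795, 0.0]
contact_force: [-0.1, -1.1, 6.3]
width: 0.006
grasp_force: 3.5
clock: 5.88
position: [0.497, 0.1618, 0.0972]
eef_rot: [0.0, 0.606, 0.796, 0.001]
contact_force: [-3.2, -0.6, 15.7]
width: 0.007
grasp_force: 8.2
```

The cover is seated: it stopped hard at pad height 97 mm with 15.7 N. I lift, turn to the bar's yaw and travel.

```bash
python3 -m creep '[[-1,[0,0,-0.3],[0,0,0]],[-0.3,[0,0,-0.8],[0,0,0]],[-0.3,[0,0,-1],[0,0,0]],[-0.3,[0,0,-1],[0,0,0]],[-0.3,[0,0,-0.9],[0,0,1]],[-0.3,[0,0,0],[0,0,1]],[-0.3,[0,0,0],[0,0,0.9]],[-0.3,[0,0,0],[0,0,0]]]'; python3 - <<'E'
from h import *; from plant import r
s=r.read_state();print(s["position"],yaw(s),shift(s,[.5445,-.270,.25]))
t=r.snapshot("top");print("red,orange top",px(t,435,285,.155),px(t,461,243,.155))
E
```

```text
clock: 6.55
position: [0.4967, 0.1617, 0.2564]
eef_rot: [0.0, 0.702, 0.712, 0.001]
contact_force: [-0.5, 0.4, -0.2]
width: 0.349
grasp_force: 0.0
[0.4967 0.1617 0.2564] 0.7483520155810008 [-10.8083   1.0539   0.1576]
red,orange top [ 0.4719 -0.2909  0.155 ] [ 0.5589 -0.3478  0.155 ]
```

```bash
python3 -m creep '[[-0.3,[-0.9,0.1,0],[0,0,0]],[-0.3,[-0.9,0.1,0],[0,0,0]],[-0.3,[-0.9,0.1,0],[0,0,0]],[-0.3,[-0.9,0.1,0],[0,0,0]],[-0.3,[-0.9,0.1,0],[0,0,0]],[-0.3,[-0.9,0.1,0],[0,0,0]],[-0.3,[-0.9,0.1,0],[0,0,0]],[-0.3,[-0.9,0.1,0],[0,0,0]],[-0.3,[-0.9,0.1,0],[0,0,0]],[-0.3,[-0.9,0.1,0],[0,0,0]],[-0.3,[-0.9,0.05,0],[0,0,0]],[-0.3,[-0.9,0,0],[0,0,0]],[-0.3,[0,0,0],[0,0,0]],[-0.3,[0,0,0],[0,0,0]],[-0.3,[0,0,0],[0,0,0]]]'
python3 - <<'E'
from h import *; from plant import r
import cv2
s=r.read_state();print(s["position"],yaw(s))
d=r.snapshot("wrist");cv2.imwrite("pics/w2.png",d["color"])
for p in([.5437,-.2705,.155],):
    T=np.linalg.inv(d["world_from_camera"]);c=d["intrinsics"]@(T@[*p,1])[:3];print(c[:2]/c[2])
E
```

```text
clock: 7.85
position: [0.5446, -0.269, 0.2546]
eef_rot: [-0.001, 0.701, 0.713, 0.0]
contact_force: [-0.1, 0.4, 0.1]
width: 0.352
grasp_force: 0.0
[ 0.5446 -0.269   0.2546] 0.9465425581952102
[321.7645 241.3607]
```

View pics/w2.png

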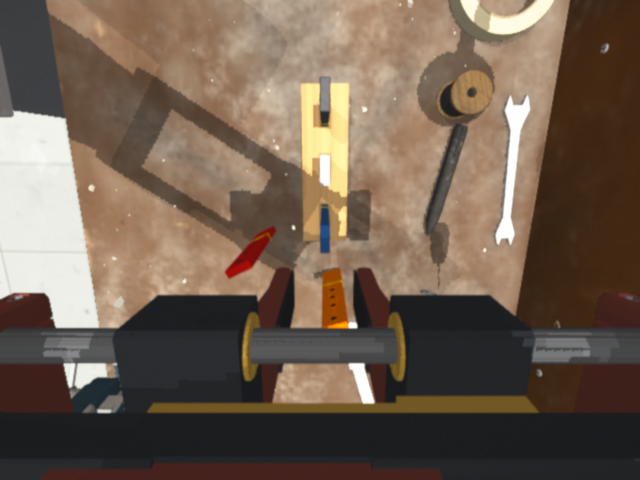

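The blue bar's top face is at ≈(325,237), between the fingers' centreline. The orange (335,300) and red (250,252) decoys are clear of the narrow opening. I go down and grip.

```bash
python3 -m creep '[[-0.3,[0,0.02,0.6],[0,0,0]],[-0.3,[0,0,0.7],[0,0,0]],[-0.3,[0,0,0.7],[0,0,0]],[-0.3,[0,0,0.6],[0,0,0]],[-0.3,[0,0,0.5],[0,0,0]],[-0.3,[0,0,0.45],[0,0,0]],[-0.3,[0,0,0],[0,0,0]],[-0.3,[0,0,0],[0,0,0]]]'; python3 -m creep '[[-1,[0,0,0],[0,0,0]],[-1,[0,0,0],[0,0,0]],[-1,[0,0,0],[0,0,0]],[-1,[0,0,0],[0,0,0]],[-1,[0,0,0],[0,0,0]],[-1,[0,0,0],[0,0,0]]]' 25
```

```text
clock: 8.57
position: [0.5454, -0.2677, 0.1131]
eef_rot: [-0.001, 0.701, 0.713, -0.0]
contact_force: [-0.1, 0.0, -0.5]
width: 0.35
grasp_force: 0.0
clock: 9.07
position: [0.5464, -0.2699, 0.1148]
eef_rot: [0.001, 0.701, 0.713, 0.0]
contact_force: [-1.6, 0.8, 6.5]
width: 0.09
grasp_force: 25.0
```

```bash
python3 -m creep '[[-1,[0,0,-0.15],[0,0,0]],[-1,[0,0,-0.25],[0,0,0]],[-1,[0,0,-0.3],[0,0,0]],[-1,[0,0,-0.3],[0,0,0]],[-1,[0,0,-0.5],[0,0,0]],[-1,[0,0,-0.6],[0,0,0]],[-1,[0,0,-0.6],[0,0,0]],[-1,[0,0,-0.6],[0,0,0]],[-1,[0,0,-0.6],[0,0,0]],[-1,[0,0,-0.5],[0,0,0]],[-1,[0,0,-0.3],[0,0,0]],[-1,[0,0,0],[0,0,0]],[-1,[0,0,0],[0,0,0]]]'; python3 - <<'E'
from h import *; from plant import r
s=r.read_state();print(s["position"],yaw(s),s["width"],s["contact_force"],s["moment"],rot(s).as_matrix()[:,2]);print(shift(s,[.540,.1722,.30]))
E
```

```text
clock: 10.15
position: [0.5464, -0.2698, 0.3029]
eef_rot: [0.001, 0.702, 0.713, 0.0]
contact_force: [0.2, 0.3, -2.5]
width: 0.091
grasp_force: 25.0
[ 0.5464 -0.2698  0.3029] 0.8980870740000173 0.09084849401103935 [ 0.1528  0.3467 -2.5054] [-0.0671 -0.1069  0.0077] [ 0.002  -0.0011 -1.    ]
[11.0509  0.0133  0.0605]
```

```bash
python3 -m creep '[[-1,[0.3,0,0],[0,0,0]],[-1,[0.6,0,0],[0,0,0]],[-1,[0.8,0,0],[0,0,0]],[-1,[0.9,0,0],[0,0,0]],[-1,[0.9,0,0],[0,0,0]],[-1,[0.9,0,0],[0,0,0]],[-1,[0.9,0,0],[0,0,0]],[-1,[0.9,0,0],[0,0,0]],[-1,[0.9,0,0],[0,0,0]],[-1,[0.9,0,0],[0,0,0]],[-1,[0.9,0,0],[0,0,0]],[-1,[0.9,0,0],[0,0,0]],[-1,[0.7,0,0],[0,0,0]],[-1,[0.4,0,0],[0,0,0]],[-1,[0.1,0,0],[0,0,-0.7]],[-1,[0,0,0],[0,0,-0.8]],[-1,[0,0,0],[0,0,-0.8]],[-1,[0,0,0],[0,0,-0.54]],[-1,[0,0,0],[0,0,0]],[-1,[0,0,0],[0,0,0]]]'; python3 -m creep '[[-1,[0,0,0.7],[0,0,0]],[-1,[0,0,0.4],[0,0,0]],[-1,[0,0,0],[0,0,0]],[-1,[0,0,0],[0,0,0]],[-1,[0,0,0],[0,0,0]]]'; python3 - <<'E'
from h import *; from plant import r
import cv2
s=r.read_state();print(s["position"],yaw(s),s["width"],s["contact_force"],s["moment"],rot(s).as_matrix()[:,2])
im=[]
d=r.snapshot("wrist");cv2.imwrite("pics/w3.png",d["color"]);cv2.imwrite("pics/t3.png",r.snapshot("top")["color"]);cv2.imwrite("pics/s3.png",r.snapshot("scene")["color"])
T,S=cv2.imread("pics/t3.png"),cv2.imread("pics/s3.png")
f=lambda im,x,y,w,h:cv2.resize(im[y:y+h,x:x+w],(400,300),interpolation=cv2.INTER_CUBIC)
cv2.imwrite("pics/c3.png",np.vstack([np.hstack([f(d["color"],220,100,200,150),f(T,168,222,100,75)]),np.hstack([f(S,215,215,120,90),f(S,215,285,100,75)])]))
E
```

```text
clock: 11.82
position: [0.5379, 0.1707, 0.3005]
eef_rot: [-0.001, 0.609, 0.794, -0.001]
contact_force: [-0.1, 0.4, -2.1]
width: 0.09
grasp_force: 25.0
clock: 12.23
position: [0.5395, 0.1705, 0.2584]
eef_rot: [0.0, 0.608, 0.794, 0.0]
contact_force: [-0.4, 0.1, -1.9]
width: 0.085
grasp_force: 25.0
[0.5395 0.1705 0.2584] 15.058495539442648 0.0854224793165645 [-0.4038  0.0673 -1.9016] [-0.0534 -0.0983 -0.0515] [ 0.0006  0.0003 -1.    ]
```

View pics/c3.png

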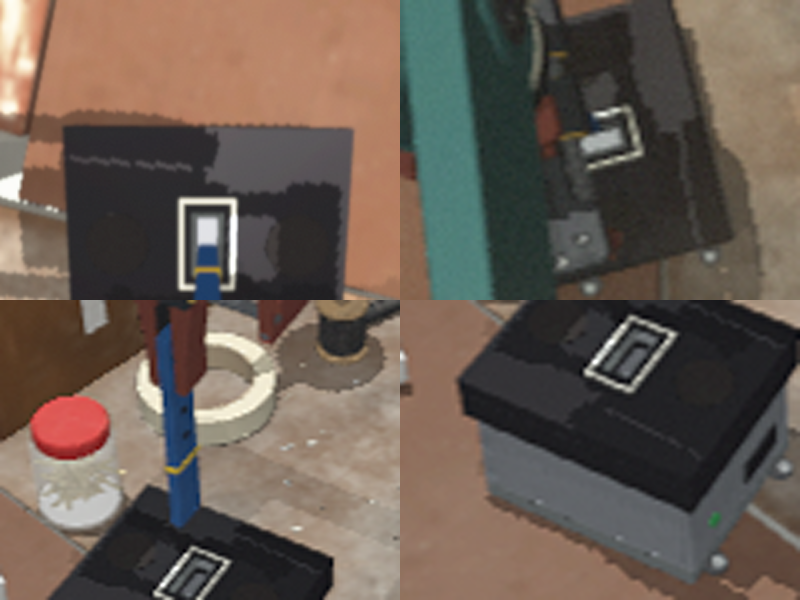

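The crop shows the orange band gone and a green lamp lit, so the cover is home. The blue bar hangs upright. In the wrist image the bar's lower edge is at ≈(323.75,223) and the slot frame centre at (324,222).

```bash
cat > m.py <<'E'
from h import *; from plant import r
def rel(tip_px, corners, tipz, frame_z=.095):
    d=r.snapshot("wrist");s=r.read_state();Rm=rot(s).as_matrix()
    e=px(d,*tip_px,tipz); tip=e-Rm[:,0]*.012
    cs=[px(d,*p,frame_z) for p in corners]; sl=np.mean(cs,0)
    print("tip",tip,"slot",sl,"tool-units slot-tip",Rm.T@(sl-tip)/.04,"tip-tcp(tool mm)",Rm.T@(tip-s["position"])*1e3)
    k=cs[0]+cs[1]-cs[2]-cs[3]; j=cs[1]-cs[0]+cs[2]-cs[3]
    print("size",np.linalg.norm(k)/2,np.linalg.norm(j)/2,"yaw",np.degrees(np.arctan2(k[1],k[0]))-90,np.degrees(np.arctan2(j[1],j[0])),"tool",yaw(s))
E
python3 - <<'E'
from m import *
g=lambda x,y:(220+x/2-.25,100+y/2-.25)
rel(g(207.5,246),[g(180,199),g(237,199),g(237,289),g(179,289)],.149)
E
```

```text
tip [0.5407 0.1703 0.149 ] slot [0.5407 0.1723 0.095 ] tool-units slot-tip [0.0486 0.0092 1.35  ] tip-tcp(tool mm) [ -0.346    0.5733 109.8252]
size 0.0460316448627449 0.02891469995881875 yaw 14.802005139069308 15.077228245284934 tool 15.084042239692552
```

```bash
python3 -m creep '[[-1,[0.05,0.01,0.4],[0,0,0]],[-1,[0,0,0.4],[0,0,0]],[-1,[0,0,0.25],[0,0,0]],[-1,[0,0,0],[0,0,0]],[-1,[0,0,0],[0,0,0]],[-1,[0,0,0],[0,0,0]]]'; python3 - <<'E'
from h import *; from plant import r
import cv2
s=r.read_state();print(s["position"],yaw(s))
w,S=r.snapshot("wrist")["color"],r.snapshot("scene")["color"]
f=lambda im,x,y,w,h:cv2.resize(im[y:y+h,x:x+w],(400,500),interpolation=cv2.INTER_CUBIC)
cv2.imwrite("pics/c4.png",np.hstack([f(w,284,180,80,100),f(S,240,240,64,80)]))
E
```

```text
clock: 12.93
position: [0.5397, 0.1725, 0.2165]
eef_rot: [0.0, 0.608, 0.794, 0.001]
contact_force: [-0.2, 0.0, -0.5]
width: 0.086
grasp_force: 25.0
[0.5397 0.1725 0.2165] 15.09595741845936
```

View pics/c4.png

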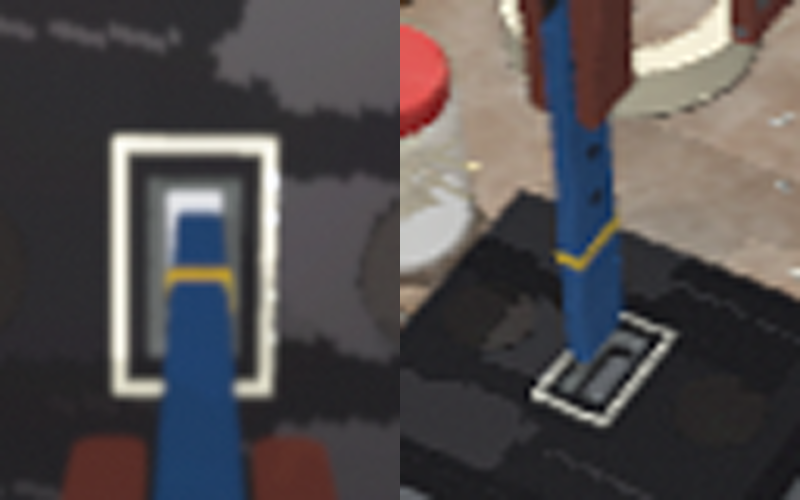

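The left crop (×5, origin (284,180)) shows the bar's lower edge at (200,213) and the frame corners at (111,134), (281,134), (274,397) and (111,397).

```bash
python3 - <<'E'
from m import *
g=lambda x,y:(284+x/5-.4,180+y/5-.4)
rel(g(200,213),[g(111,134),g(281,134),g(275,397),g(111,397)],.107)
E
```

```text
tip [0.5404 0.1728 0.107 ] slot [0.5396 0.1723 0.095 ] tool-units slot-tip [-0.0066 -0.0243  0.3   ] tip-tcp(tool mm) [  0.1196   0.6394 109.6554]
size 0.047644921775155905 0.029482498579022656 yaw 14.435129733336723 15.095487990849085 tool 15.096967372350683
```

```bash
python3 -m creep '[[-1,[0,-0.018,0.1],[0,0,0]],[-1,[0,0,0.1],[0,0,0]],[-1,[0,0,0.1],[0,0,0]],[-1,[0,0,0.1],[0,0,0]],[-1,[0,0,0.1],[0,0,0]],[-1,[0,0,0],[0,0,0]],[-1,[0,0,0],[0,0,0]]]'; python3 -c '
from plant import r;s=r.read_state();print(s["contact_force"],s["moment"])'
```

```text
clock: 13.67
position: [0.5382, 0.1719, 0.1952]
eef_rot: [-0.0, 0.608, 0.794, -0.0]
contact_force: [0.3, -0.8, -2.5]
width: 0.092
grasp_force: 25.0
[ 0.32350772 -0.83987221 -2.45949567] [-0.48026976 -0.21468199 -0.03041066]
```

```bash
python3 -m creep '[[-1,[0,0,0.1],[0,0,0]],[-1,[0,0,0],[0,0,0]],[-1,[0,0,0],[0,0,0]],[-1,[0,0,0],[0,0,0]]]'; python3 - <<'E'
from m import *
for i in range(6):
    s=r.read_state();print(s["position"],s["contact_force"],s["moment"]);r.snapshot("top")
E
```

```text
clock: 14.0
position: [0.5383, 0.1719, 0.1916]
eef_rot: [0.0, 0.608, 0.794, -0.0]
contact_force: [0.8, -2.2, -3.1]
width: 0.088
grasp_force: 25.0
[0.5383 0.1719 0.1916] [ 0.818  -2.1614 -3.1418] [-0.7395 -0.3727 -0.0185]
[0.5383 0.1719 0.1916] [ 0.9269 -2.9664 -3.1818] [-0.7451 -0.4044 -0.0153]
[0.5383 0.172  0.1916] [ 0.9795 -2.6835 -2.8784] [-0.7582 -0.3947 -0.0075]
[0.5383 0.172  0.1917] [ 1.8351 -3.3019 -2.9874] [-0.7967 -0.389  -0.0083]
[0.5383 0.172  0.1917] [ 2.0105 -2.0782 -2.9976] [-0.8155 -0.3978 -0.0162]
[0.5383 0.172  0.1917] [ 1.8728 -2.6589 -2.8627] [-0.8389 -0.3978  0.0533]
```

The slot pushes the bar about 3 N toward tool -x, so I ease that way.

```bash
python3 -m creep '[[-1,[-0.02,0.005,0],[0,0,0]],[-1,[0,0,0],[0,0,0]],[-1,[0,0,0],[0,0,0]],[-1,[0,0,0],[0,0,0]]]'; python3 -c '
from m import *;s=r.read_state();M=rot(s).as_matrix();print(M.T@s["contact_force"],M.T@s["moment"],s["position"])'; python3 -m creep '[[-1,[-0.015,0,0],[0,0,0]],[-1,[0,0,0],[0,0,0]],[-1,[0,0,0],[0,0,0]],[-1,[0,0,0],[0,0,0]]]'; python3 -c '
from m import *;s=r.read_state();M=rot(s).as_matrix();print(M.T@s["contact_force"],M.T@s["moment"],s["position"])'
```

```text
clock: 14.63
position: [0.5385, 0.1718, 0.1917]
eef_rot: [-0.0, 0.608, 0.794, 0.0]
contact_force: [-0.6, -0.1, -1.4]
width: 0.093
grasp_force: 25.0
[ 0.1012 -0.6419  1.4192] [ 0.0669 -0.3325  0.0271] [0.5385 0.1718 0.1917]
clock: 14.97
position: [0.539, 0.1711, 0.1918]
eef_rot: [-0.0, 0.608, 0.794, 0.0]
contact_force: [0.8, 0.4, -0.9]
width: 0.088
grasp_force: 25.0
[0.1429 0.8533 0.8509] [-0.061  -0.0163 -0.0198] [0.539  0.1711 0.1918]
```

```bash
python3 -m creep '[[-1,[-0.01,0,0.1],[0,0,0]],[-1,[0,0,0.1],[0,0,0]],[-1,[0,0,0.1],[0,0,0]],[-1,[0,0,0.1],[0,0,0]],[-1,[0,0,0],[0,0,0]],[-1,[0,0,0],[0,0,0]],[-1,[0,0,0],[0,0,0]]]'; python3 -c '
from m import *;s=r.read_state();M=rot(s).as_matrix();print(M.T@s["contact_force"],M.T@s["moment"],s["position"])'; python3 -m creep '[[-1,[0,0,0.1],[0,0,0]],[-1,[0,0,0.1],[0,0,0]],[-1,[0,0,0.1],[0,0,0]],[-1,[0,0,0.1],[0,0,0]],[-1,[0,0,0],[0,0,0]],[-1,[0,0,0],[0,0,0]],[-1,[0,0,0],[0,0,0]]]'; python3 - <<'E'
from m import *; import cv2
s=r.read_state();M=rot(s).as_matrix();print(M.T@s["contact_force"],M.T@s["moment"],s["position"])
w,S=r.snapshot("wrist")["color"],r.snapshot("scene")["color"]
f=lambda im,x,y,w,h:cv2.resize(im[y:y+h,x:x+w],(400,500),interpolation=cv2.INTER_CUBIC)
cv2.imwrite("pics/c5.png",np.hstack([f(w,284,180,80,100),f(S,245,255,48,60)]))
E
```

```text
clock: 15.55
position: [0.5389, 0.1705, 0.1756]
eef_rot: [-0.0, 0.608, 0.794, -0.0]
contact_force: [1.1, -0.0, -1.4]
width: 0.094
grasp_force: 25.0
[-0.3341  1.074   1.4442] [-0.0957 -0.0668 -0.039 ] [0.5389 0.1705 0.1756]
clock: 16.13
position: [0.5389, 0.1705, 0.1596]
eef_rot: [-0.0, 0.608, 0.794, -0.0]
contact_force: [1.7, 0.7, -2.0]
width: 0.093
grasp_force: 25.0
[0.2541 1.7965 2.0301] [-0.0778 -0.0294 -0.0115] [0.5389 0.1705 0.1596]
```

View pics/c5.png

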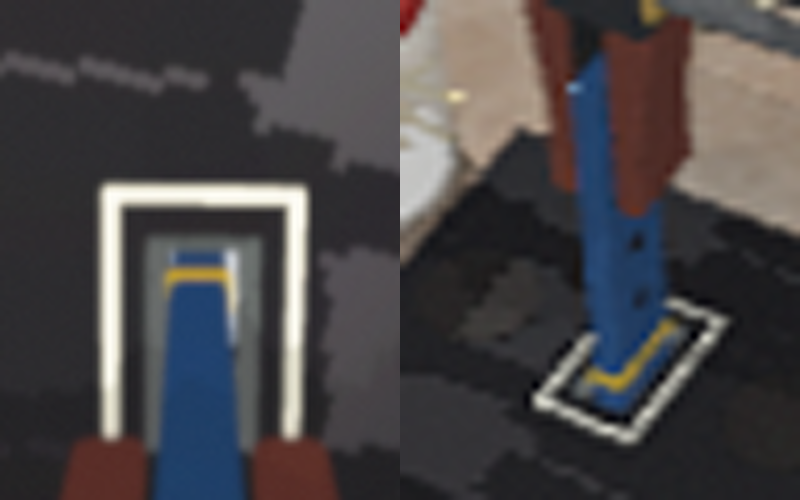

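The wrist crop shows the bar centred along the slot but near the left wall, with the gap on the right at (232,300). The yellow line is still a few mm above the cover. I compute its height from both views.

```bash
python3 - <<'E'
from m import *
s=r.read_state();M=rot(s).as_matrix();p=s["position"]
def proj(d,q):
    c=np.linalg.inv(d["world_from_camera"])@[*q,1];c=d["intrinsics"]@c[:3];return c[:2]/c[2]
w,S=r.snapshot("wrist"),r.snapshot("scene")
for z in(.093,.097,.1,.103):
    c=np.array([p[0],p[1],z])
    print(z,"wrist crop",(proj(w,c+M[:,0]*.012)-[284,180]+.4)*5,"scene crop",[(proj(S,c+a*M[:,0]*.012+b*M[:,1]*.004)-[245,255]+.45)*8.333 for a,b in((1,-1),(1,1),(-1,-1),(-1,1))])
ct=np.array([.5396,.172,.095]);print("frame far corners scene",[(proj(S,ct+a*M[:,0]*.023+b*M[:,1]*.0147)-[245,255]+.45)*8.333 for a,b in((1,-1),(1,1),(-1,-1),(-1,1))])
E
```

```text
0.093 wrist crop [196.1921 271.9239] scene crop [array([221.4624, 400.634 ]), array([193.9692, 389.5096]), array([270.7141, 337.2813]), array([243.4925, 326.4658])]
0.097 wrist crop [196.1302 278.4046] scene crop [array([220.5847, 389.8398]), array([193.029 , 378.7155]), array([269.9634, 326.4934]), array([242.6804, 315.6786])]
0.1 wrist crop [196.0823 283.4092] scene crop [array([219.9237, 381.7107]), array([192.3209, 370.5865]), array([269.3981, 318.3695]), array([242.0689, 307.5554])]
0.103 wrist crop [196.0333 288.5424] scene crop [array([219.2604, 373.5527]), array([191.6103, 362.4288]), array([268.8308, 310.2171]), array([241.4553, 299.4037])]
frame far corners scene [array([229.3187, 442.181 ]), array([127.7048, 400.7224]), array([323.347 , 319.8299]), array([223.6487, 280.5528])]
```

```bash
python3 -m creep '[[-1,[0,0.018,0],[0,0,0]],[-1,[0,0,0.05],[0,0,0]],[-1,[0,0,0.05],[0,0,0]],[-1,[0,0,0],[0,0,0]],[-1,[0,0,0],[0,0,0]],[-1,[0,0,0],[0,0,0]],[-1,[0,0,0],[0,0,0]]]'; python3 - <<'E'
from m import *; import cv2
for i in range(4):
    s=r.read_state();M=rot(s).as_matrix();print(M.T@s["contact_force"],M.T@s["moment"],s["position"]);r.snapshot("top")
p=s["position"]
w,S=r.snapshot("wrist"),r.snapshot("scene")
f=lambda im,x,y,w,h:cv2.resize(im[y:y+h,x:x+w],(400,500),interpolation=cv2.INTER_CUBIC)
cv2.imwrite("pics/c6.png",np.hstack([f(w["color"],296,200,56,70),f(S["color"],252,270,40,50)]))
def proj(d,q):
    c=np.linalg.inv(d["world_from_camera"])@[*q,1];c=d["intrinsics"]@c[:3];return c[:2]/c[2]
for z in(.093,.095,.097):
    c=np.array([p[0],p[1],z])
    print(z,"wrist",(proj(w,c+M[:,0]*.012)-[296,200]+.43)*400/56,"scene",[(proj(S,c+a*M[:,0]*.012+b*M[:,1]*.004)-[252,270]+.45)*10+[400,0] for a,b in((1,-1),(1,1),(-1,-1))])
ct=np.array([.5396,.172,.095])
for d,o,k in((w,[296,200],400/56),(S,[252,270],10)):print("frame",[(proj(d,ct+a*M[:,0]*.023+b*M[:,1]*.0147)-o+.45)*k for a,b in((1,-1),(1,1),(-1,-1),(-1,1))])
E
```

```text
clock: 16.92
position: [0.5397, 0.1707, 0.1557]
eef_rot: [-0.0, 0.608, 0.794, 0.0]
contact_force: [-0.2, 0.5, -1.7]
width: 0.094
grasp_force: 25.0
[ 0.5142 -0.1026  1.6999] [-0.138  -0.0746 -0.0062] [0.5397 0.1707 0.1557]
[-0.0238  0.8879  1.4924] [-0.1403 -0.0315 -0.0033] [0.5397 0.1707 0.1557]
[-0.0975  0.0242  1.2837] [-0.0607 -0.0893  0.0076] [0.5397 0.1707 0.1557]
[ 0.3407 -0.4758  0.41  ] [-0.1265 -0.1044  0.0288] [0.5397 0.1707 0.1558]
0.093 wrist [195.1009 255.3207] scene [array([592.7881, 329.5694]), array([559.8101, 316.224 ]), array([651.9256, 253.579 ])]
0.095 wrist [195.058  260.0705] scene [array([592.2587, 323.1002]), array([559.2433, 309.7549]), array([651.4724, 247.1136])]
0.097 wrist [195.0143 264.901 ] scene [array([591.728 , 316.6158]), array([558.6751, 303.2705]), array([651.0181, 240.6331])]
frame [array([ 44.1879, 136.0903]), array([350.2171, 136.2128]), array([ 51.3959, 585.5492]), array([342.9292, 585.7029])]
frame [array([205.1887, 380.6392]), array([ 83.2496, 330.8811]), array([318.0342, 233.8162]), array([198.3938, 186.6761])]
```

View pics/c6.png

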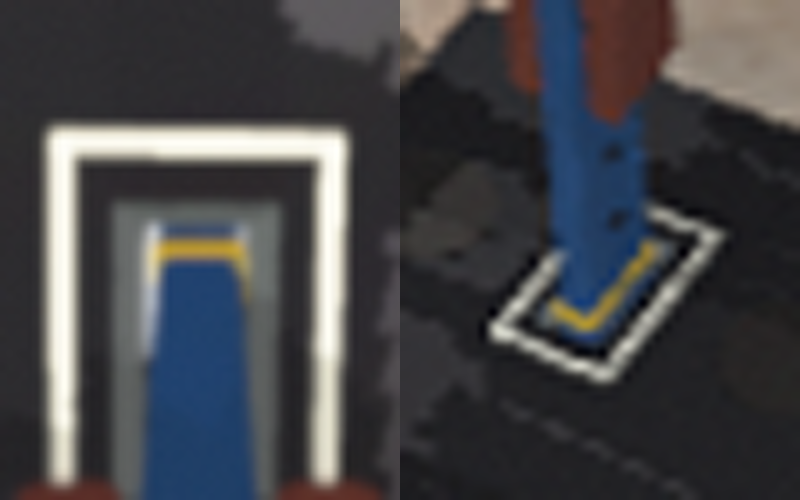

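The line's height works out at 0.095 m in both views, level with the cover's top. Forces show only the bar's weight. One small centring nudge follows, then a check that it is steady.

```bash
python3 -m creep '[[-1,[0.012,-0.008,0.005],[0,0,0]],[-1,[0,0,0],[0,0,0]],[-1,[0,0,0],[0,0,0]],[-1,[0,0,0],[0,0,0]],[-1,[0,0,0],[0,0,0]],[-1,[0,0,0],[0,0,0]],[-1,[0,0,0],[0,0,0]],[-1,[0,0,0],[0,0,0]]]'; python3 - <<'E'
from m import *
for i in range(5):
    s=r.read_state();M=rot(s).as_matrix();print(M.T@s["contact_force"],M.T@s["moment"],s["position"],np.abs(s["joint_vel"]).max());r.snapshot("top")
E
```

```text
clock: 17.88
position: [0.5393, 0.1711, 0.1555]
eef_rot: [-0.0, 0.608, 0.794, 0.0]
contact_force: [-0.9, -0.3, -1.9]
width: 0.096
grasp_force: 25.0
[-0.0633 -0.9309  1.852 ] [-0.149  -0.0407  0.0407] [0.5393 0.1711 0.1555] 0.0023007855718925694
[ 0.8779 -0.1018  1.0926] [-0.1211 -0.1004  0.0201] [0.5392 0.1711 0.1555] 0.0013126491822640848
[ 0.3355 -0.2676  1.458 ] [-0.1098 -0.1028 -0.0034] [0.5393 0.1711 0.1555] 0.0022546302473957377
[ 0.0353 -0.8797  1.5025] [-0.1041 -0.0507  0.0164] [0.5393 0.1711 0.1555] 0.0019528522501213487
[-0.2276 -0.0404  1.493 ] [-0.0412  0.0079 -0.006 ] [0.5392 0.1711 0.1555] 0.0014433120695705906
```

It hangs free and steady, so I hand it in.

```bash
python3 -c '
from plant import r;print(r.job_done())'
```

```text
the job is handed in; nothing more can be done
None
```

The cover is pressed fully home, and the blue bar is held upright in the slot with its yellow line level with the cover's top (within about 1 mm by my measurement), hanging free and steady; I handed the job in at about 18 s, and no verdict was returned.

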